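Snap a riser sleeve onto the press fixture's spring-button spigot

TASK

Take the loose bell-mouthed steel sleeve, bell end down, and slide it over the spigot of the press fixture so that its mouth squeezes the spring button flush, right down onto the block; then turn it gently until the button snaps out through the sleeve's hole, and stop there. Never force it, down or round (about 60 N on the fixture is too much), leave the brass fitting, the bent pipe and the spanner where they lie, and let go of the locked sleeve.

Things in the scene. Friction and masses are not known exactly. Their poses are not given: they have to be found in the camera images.
- sleeve: Loose upright round steel tube, dark inside: 95 mm long, bore 33 mm, outside 39 mm, 0.25 to 0.5 kg, standing on its bell mouth. Origin: centre of the mouth (lower end); z up the tube. Inside, the mouth flares from 33 to 46 mm over the lowest 10 mm (51 mm outside). One hole, 11.6 mm across, in the wall on the sleeve's +x side, centred 40 mm above the mouth.
- sleeve_center (a point): Centre of the sleeve, on its axis, 47.5 mm above the mouth; axes as the sleeve's (+x towards the hole). Grip the sleeve across its diameter in the upper half, with the fingers clear of the hole; any yaw of the grasp will do. Turning it on the spigot with the button pressed takes about 0.1 to 0.35 N m; once the button is out the sleeve resists at once, and about 0.6 N m more is too much.
- fixture: Fixed fixture: steel plate 120 x 110 x 10 mm, on it an aluminium block 80 x 80 mm, top 35 mm above the bed; in its middle an upright round spigot, 31.5 mm in diameter, 75 mm tall, its top 15 mm a round dome. A domed button, 9 mm in diameter, sticks 5 mm out of the spigot's side 40 mm above the block. Origin: centre of the plate's underside.
- seat (a point): Foot of the spigot: on its axis, on the block's top; z up. The button points roughly to this frame's +x; its true direction differs each time, within 0.7 rad either side of +x about z, and is not measured (the spigot does not turn). The sleeve is home when its mouth rests here on the block; its hole is then level with the button.
- button (a joint): Spring button: 0 = fully out, 0.0025 to 0.005 m = flush in the sleeve's bore, 0.006 = end of travel. Springs out by itself (4 N out, 8 N flush). The bell mouth wedges it in as the sleeve is pushed down with about 8 to 20 N. It snaps out when the hole comes within about 0.1 rad of it, and then stops the sleeve from turning or lifting.
- fitting: Bystander: loose brass hose fitting, 38 mm across and 48 mm tall, standing on the bed. Origin at the centre of its foot.
- bent_pipe: Bystander: loose bent steel pipe, 25 mm thick, about 115 x 60 mm, lying on the bed. Origin under its middle.
- spanner: Bystander: loose spanner, 150 mm long, lying on the bed.
Not all that is in view belongs to the job. There is more than one size of the fixture; the one meant has the size given above.

How it is judged:
By the outcome, as a careful person would: the job done as asked, in the order asked, and still so for the second after the job is handed in, with the robot touching nothing.
It also fails if it takes over 67 s, if anything falls off the work surface, if the arm or the gripper's body presses on something with over 40 N, if the wrist force passes 120 N, or if a joint passes its speed limit or range.

ROBOT

A 6-joint arm with a two-finger parallel gripper is mounted at the origin on the work surface. World frame = base frame: x ahead of the robot, y to its left, z up, the work surface at z = 0. Lengths are in mm, angles in rad, forces in N, time in s.
With the tool pointing down it reaches from about 250 to 725 mm from the base axis. Payload 9.7 kg.
Tool frame: the origin (TCP) lies where the fingers leave the gripper's body, on its centre line; the fingertips stand 73 mm ahead of it and the grasp point (between the pads) lies 54 mm ahead of it (ctrl.tip_extent is the z of the fingertips in the tool frame, in mm); z points along the fingers, y is the direction in which the jaws open and shut (so a half turn about z gives the same grasp; the last joint's range is limited). The gripper opens to 85 mm and grips with 20 to 120 N. Pads are 22 mm wide; open, the fingers measure 114 mm over their backs; the gripper's body (76 mm by 85 mm) begins 54 mm behind the grasp point. The pads swing forward as they close: fully open they stand 13 mm farther back than shut.
Start: joints at [1.326, 0.087, 0.176, 1.66, 0, 1.571], TCP at [133.297, 533.6, 303.884] pointing down, gripper open.
Joint ranges: [-3.13, 3.13], [-0.85, 1.81], [-1.15, 1.24], [-2.2, 2.28], [-1.44, 1.52], [-3.14, 3.14]. Speed limits (rad/s): [2.22, 2.22, 2.57, 3.14, 3.14, 3.14].

INTERFACE

Orientations are given as a 3x3 rotation matrix whose columns are the frame's x, y, z axes.
In Python, from workcell import telemetry, vision, workorder, ctrl gives the robot as it stands.
- The arm moves only by the tool step_arm, never from a script. Its argument "moves" is a list of rows, each a list of 4 numbers: the shift along the tool's x, y, z in mm, then the turn about the tool's z in rad. A call has 1 to 20 rows; each row shifts and turns the pose as measured when the row begins, along the tool's axes as they then stand; what a row does not reach is not made up. A row lasts 1/10 s, in which the tool goes at most 50 mm and 8.59 degrees, less where a joint would pass 70% of its speed; a pose out of reach is approached as far as the arm can. A call is refused whole if a number of a shift passes 50 or a number of a turn 0.15, either way. A call with a gripper value outside its range is refused whole. "claw" is the opening, from 0 (shut) to 1 (fully open), set as the call begins (left out, the last holds). The fingers move at their own pace and stop on an object; "force" is the grip in N (left out, the last holds). Time passes only in rows, so rows that do not move let the fingers close. It gives the time, the measured TCP pose, the force and the opening at its end, in the units of the state.
- telemetry.observe(): the state, without advancing time (a new reading comes with each control period).
- vision.camera(name): name is "side" or "top"; returns the picture (480x640x3 uint8, red, green, blue); there is no depth.
- vision.calibration(name): a dict with "vertical_fov" (degrees; the focal length in pixels is half the picture's height over the tangent of half this angle, whatever the lens; pixels are square), "cx", "cy" (the principal point, pixels), "origin" and "rotation" of the camera in the world. Camera axes: x right, y down, z forward; pixel columns grow to the right and rows downward; lengths in mm; the calibration is good to about 2 mm. A picture is of the moment at which its call begins. calibration takes no time and is no camera call.
- workorder.job_done(): hands the job in, once; it reports no verdict.
The state is a dict: "t": time; "qpos": joint angles; "joint_vel": joint speeds; "joint_torque": joint torques, N m; "position": TCP position; "tcp_rot": TCP orientation; "force": force on the tool from outside, world axes, zero at the start; "torque": the same for the moment, N m; "finger_gap": opening from 0.0 (shut) to 1.0 (fully open).
Only numpy, scipy, OpenCV 4.12 (cv2) and the standard library are available. Lean on these libraries where they do the work, as an engineer would, in place of code of your own. Each camera call takes 0.05 s, during which the arm holds its last target. There are 200 camera calls.

## Working session

There is one attempt and no reset: what is moved stays moved. The work goes in short steps, Python scripts to look and compute and a tool call to move; the robot and the scene stay as the last step left them, time stands still between calls to the robot, and variables do not carry over. Pictures are saved under pics/ and viewed, about 8 in all and at most 12, crops included, and the job is handed in when it is done.

Besides the shell and the picture viewer there is one more tool, called after ">>>" as a command line: name --pt "numbers of a row" for each row, then --argument value for the rest. step_arm: Moves the arm, as the interface text tells. Its arguments: {"type":"object","properties":{"moves":{"type":"array","items":{"type":"array","items":{"type":"number"}}},"claw":{"type":"number"},"force":{"type":"number"}},"required":["moves"]}

```bash
mkdir -p pics
python3 - <<'E'
from workcell import telemetry, vision, workorder, ctrl
import cv2
for n in ("side","top"):
    cv2.imwrite(f"pics/{n}0.png",vision.camera(n)[:,:,::-1]); print(n,vision.calibration(n))
print(telemetry.observe(), ctrl.tip_extent)
E
```

```text
side {'vertical_fov': 57.71800743793643, 'cx': 314.13538596538956, 'cy': 240.93357924395912, 'origin': array([ 123.90104767, -515.4959227 ,  572.10882814]), 'rotation': array([[ 0.82464772, -0.30516578,  0.47626672],
       [-0.56513394, -0.48033478,  0.67074744],
       [ 0.02407831, -0.82228483, -0.56856652]])}
top {'vertical_fov': 51.46878118138012, 'cx': 330.894316027057, 'cy': 230.90912074377874, 'origin': array([ 418.43706819,   79.76854025, 1130.63632881]), 'rotation': array([[ 0.00583199, -0.9897172 ,  0.14291903],
       [-0.99990425, -0.00756521, -0.01158693],
       [ 0.012549  , -0.14283777, -0.98966656]])}
{'t': 0.1, 'qpos': array([1.32598530e+00, 8.73760122e-02, 1.75265748e-01, 1.65975784e+00,
       8.73306653e-06, 1.57079832e+00]), 'joint_vel': array([ 0.0003461 , -0.00162447,  0.00156394, -0.00078164,  0.00076069,
        0.00034829]), 'joint_torque': array([ 7.18339415e-04, -5.21561730e+01,  4.65652335e+01,  1.59237650e-02,
        1.90369448e-06, -6.94830817e-06]), 'position': array([133.28067338, 533.51043044, 303.29675895]), 'tcp_rot': array([[-9.70182660e-01,  2.42374782e-01, -2.68242033e-04],
       [ 2.42374930e-01,  9.70182105e-01, -1.03770158e-03],
       [ 8.73092740e-06, -1.07177522e-03, -9.99999426e-01]]), 'force': array([-0.27283655,  0.025428  ,  0.55302521]), 'torque': array([-0.02636897, -0.02832667,  0.00127165]), 'finger_gap': 0.9986627581800506} 72.6
```

View pics/top0.png

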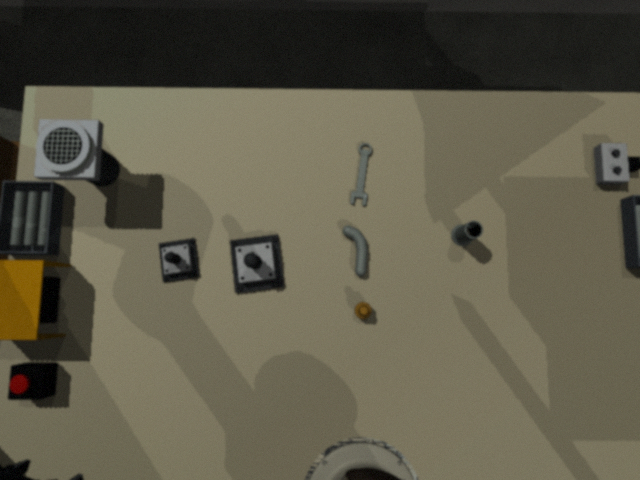

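View pics/side0.png

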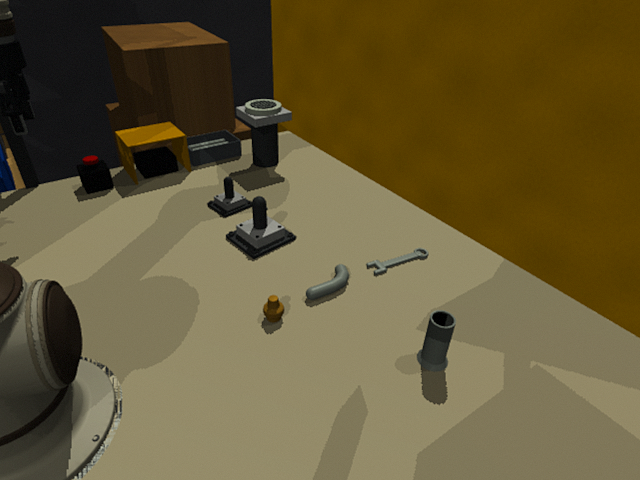

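The top view shows the larger fixture with its spigot at about (253,260) and a smaller decoy at (178,258). The sleeve's rim is near (474,230) and its foot near (460,238). In the side view the sleeve's rim is at (441,319), its foot at (433,360), and the spigot top at (259,201). Next I'll enlarge these areas to find the hole and the button.

Run:
```python
import cv2,numpy as np
s=cv2.imread("pics/side0.png");t=cv2.imread("pics/top0.png")
def c(im,x,y,w,h,k=1.8):
    a=cv2.resize(im[y:y+h,x:x+w],(400,300),interpolation=cv2.INTER_CUBIC)
    return np.clip(255*(a/255.)**(1/k),0,255).astype(np.uint8)
o=np.vstack([np.hstack([c(s,380,295,120,90),c(s,210,180,100,75)]),np.hstack([c(t,430,205,80,60),c(t,213,230,80,60)])])
cv2.imwrite("pics/crop1.png",o)
```

```text
(no output)
```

View pics/crop1.png

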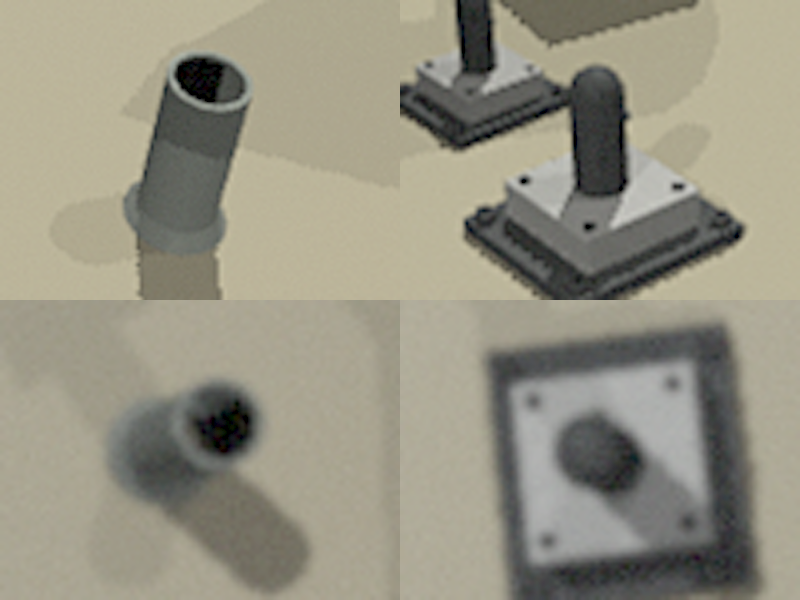

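The side crop shows the button as a nub on the spigot's right silhouette, near side px (266,208). In the top crop it is just above the dome, at about (253,253), so it points roughly along world +x. The sleeve's hole is visible in neither view, so it faces away from both cameras. Now I'll triangulate.

```bash
cat > h.py <<'E'
import numpy as np
from workcell import vision
C={n:vision.calibration(n) for n in("side","top")}
def ray(n,u,v):
    c=C[n];f=240/np.tan(np.radians(c["vertical_fov"]/2))
    d=np.array(c["rotation"])@[(u-c["cx"])/f,(v-c["cy"])/f,1];return np.array(c["origin"]),d/np.linalg.norm(d)
def pl(n,u,v,z):
    o,d=ray(n,u,v);return (o+d*(z-o[2])/d[2]).round(1)
def proj(n,P):
    c=C[n];f=240/np.tan(np.radians(c["vertical_fov"]/2));q=np.array(c["rotation"]).T@(np.array(P,float)-c["origin"]);return (q[:2]/q[2]*f+[c["cx"],c["cy"]]).round(1)
E
python3 - <<'E'
from h import *
print("rim",pl("side",443,319.6,95),pl("top",474.4,230,95),"foot",pl("side",432.5,362.5,0),pl("top",461,237.5,0),pl("top",474.4-.6,230,95))
print("blk",pl("side",260.25,226,35),pl("top",255,262.4,35))
print("dome",pl("side",259.3,201,102),pl("top",252.6,260.4,98))
for (u,v) in [(533,401),(672,383),(548,541),(688,522)]: print(pl("top",213+(u-400)*.2,230+(v-300)*.2,35))
b=pl("top",255,262.4,35)
for a in np.arange(-1,1.6,.25):
    P=[b[0]+19*np.cos(a),b[1]+19*np.sin(a),75]; print(round(a,2),proj("side",P),proj("top",P))
E
```

```text
rim [ 570.9 -235.4   95. ] [ 572.2 -235.1   95. ] foot [ 568.6 -238.6    0. ] [ 568.7 -232.5    0. ] [ 572.2 -233.9   95. ]
blk [504.2 233.   35. ] [505.4 233.4  35. ]
dome [503.3 229.1 102. ] [504.5 229.7  98. ]
[532.1 268.1  35. ]
[540.6 207.1  35. ]
[470.6 259.6  35. ]
[479.3 198.6  35. ]
-1.0 [267.4 212.5] [260.1 256.1]
-0.75 [268.2 211.4] [258.7 254.4]
-0.5 [268.4 210.3] [256.9 253.1]
-0.25 [268.1 209.2] [254.9 252.3]
0.0 [267.3 208.3] [252.7 252. ]
0.25 [266.  207.4] [250.4 252.2]
0.5 [264.4 206.8] [248.3 253. ]
0.75 [262.5 206.4] [246.5 254.3]
1.0 [260.4 206.3] [245. 256.]
1.25 [258.3 206.4] [244. 258.]
1.5 [256.3 206.8] [243.5 260.2]
```

>>> step_arm --pt "-30.5 -32 0 0" --pt "-30.5 -32 0 0" --pt "-30.5 -32 0 0" --pt "-30.5 -32 0 0" --pt "-30.5 -32 0 0" --pt "-30.5 -32 0 0" --pt "-30.5 -32 0 0" --pt "-30.5 -32 0 0" --pt "-30.5 -32 0 0" --pt "-30.5 -32 0 0" --pt "-30.5 -32 0 0" --pt "-30.5 -32 0 0" --pt "-30.5 -32 0 0" --pt "-30.5 -32 0 0" --pt "-30.5 -32 0 0" --pt "-30.5 -32 0 0" --pt "-30.5 -32 0 0" --pt "-30.5 -32 0 0" --pt "-30.5 -32 0 0" --pt "0 0 0 0" --claw 1

```text
t: 2.1
position: [560.9, -227.2, 295.9]
tcp_rot: [[-0.971, 0.238, -0.006], [0.238, 0.971, -0.005], [0.005, -0.006, -1.0]]
force: [-0.3, 0.4, -0.8]
finger_gap: 0.999
```

>>> step_arm --pt "-6 -2 10 0" --pt "-6.5 -2 25 0" --pt "0 0 30 0" --pt "0 0 30 0" --pt "0 0 0 0"

```text
t: 2.6
position: [571.5, -233.0, 194.7]
tcp_rot: [[-0.971, 0.238, -0.008], [0.238, 0.971, -0.004], [0.007, -0.006, -1.0]]
force: [-0.4, 0.5, -0.3]
finger_gap: 0.998
```

>>> step_arm --pt "0 -2 20 0" --pt "0 0 20 0" --pt "0 0 18 0" --pt "0 0 8 0" --pt "0 0 0 0"

```text
t: 3.1
position: [571.3, -232.0, 133.0]
tcp_rot: [[-0.972, 0.234, -0.003], [0.234, 0.972, -0.006], [0.001, -0.006, -1.0]]
force: [-1.4, 0.3, -0.1]
finger_gap: 0.996
```

Run:
```python
from h import *
from workcell import telemetry
import cv2
s=vision.camera("side");t=vision.camera("top")
a=cv2.resize(s[250:400,340:540],(800,600)[0:2],interpolation=cv2.INTER_CUBIC);b=t[180:300,400:560]
o=np.hstack([cv2.resize(s[250:400,340:540],(400,300)),cv2.resize(t[180:300,400:560],(400,300))])
cv2.imwrite("pics/near1.png",np.clip(255*(o/255.)**.55,0,255).astype(np.uint8)[:,:,::-1])
o=telemetry.observe();print(o["position"],o["qpos"],o["force"])
```

```text
[ 571.77722312 -232.36473638  134.16424506] [-0.38385774  0.24595327  0.02865609  1.35204453 -0.00623403 -0.14782842] [-0.44808475 -0.26801967 -0.13392421]
```

View pics/near1.png

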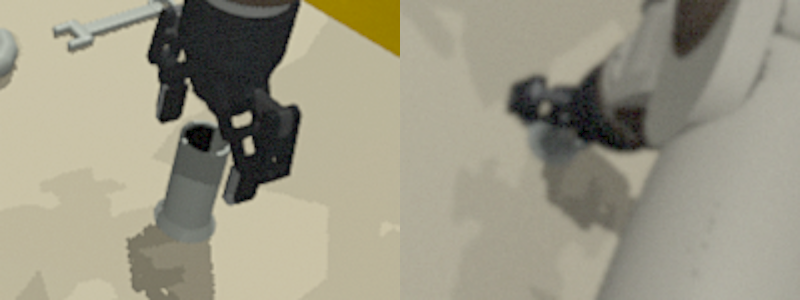

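The side picture shows the jaws straddling the sleeve, whose rim is at crop (205,135), with the finger tips a little below the rim. I'll go 5 mm lower and close.

>>> step_arm --pt "0 -2.5 5 0" --pt "0 0 1 0" --pt "0 0 0 0"

```text
t: 3.5
position: [572.2, -235.4, 130.8]
tcp_rot: [[-0.972, 0.234, 0.003], [0.234, 0.972, -0.008], [-0.004, -0.007, -1.0]]
force: [0.5, -0.3, -0.1]
finger_gap: 1.002
```

>>> step_arm --pt "0 0 0 0" --pt "0 0 0 0" --pt "0 0 0 0" --pt "0 0 0 0" --pt "0 0 0 0" --pt "0 0 0 0" --pt "0 0 0 0" --pt "0 0 0 0" --claw 0 --force 60

```text
t: 4.3
position: [572.4, -235.8, 131.6]
tcp_rot: [[-0.972, 0.234, 0.004], [0.234, 0.972, -0.009], [-0.006, -0.008, -1.0]]
force: [0.5, 0.4, 0.1]
finger_gap: 0.447
```

>>> step_arm --pt "0 0 -10 0" --pt "0 0 -25 0" --pt "0 0 -35 0" --pt "0 0 -35 0" --pt "0 0 -30 0" --pt "0 0 0 0"

```text
t: 4.9
position: [569.9, -233.5, 268.8]
tcp_rot: [[-0.972, 0.234, -0.005], [0.234, 0.972, -0.004], [0.004, -0.005, -1.0]]
force: [1.3, -0.1, -4.0]
finger_gap: 0.445
```

Run:
```python
from h import *
from workcell import telemetry
o=telemetry.observe();R=o["tcp_rot"];print(o["position"],R[:,2],o["qpos"],o["force"],o["finger_gap"])
d=np.array([504.5,232,268])-o["position"];print(R.T@d)
```

```text
[ 569.93658371 -233.49285321  268.82126667] [-0.00538561 -0.00425962 -0.99997643] [-0.38676411  0.2409733   0.28239746  1.61560165 -0.00597643 -0.15068399] [ 1.25688383 -0.06497485 -4.04894696] 0.4449881990359665
[172.49272996 437.27773866  -0.80915741]
```

>>> step_arm --pt "0 0 0 0.15" --pt "0 0 0 0.15" --pt "0 0 0 0.15" --pt "0 0 0 0.15" --pt "0 0 0 0.15" --pt "0 0 0 0.15" --pt "0 0 0 0.15" --pt "0 0 0 0.15" --pt "0 0 0 0.15" --pt "0 0 0 0.15" --pt "0 0 0 0"

```text
t: 6.0
position: [566.9, -231.9, 251.5]
tcp_rot: [[0.173, 0.985, -0.025], [0.985, -0.173, 0.005], [0.001, -0.026, -1.0]]
force: [-0.6, -0.2, -4.6]
finger_gap: 0.446
```

Run:
```python
from h import *
from workcell import telemetry
import cv2
o=telemetry.observe();R=o["tcp_rot"];print(o["position"],R,o["qpos"],o["finger_gap"])
d=np.array([504.5,232,268])-o["position"];print(R.T@d)
p=o["position"];print(proj("side",[p[0],p[1],p[2]-131+40]),proj("top",[p[0],p[1],p[2]-131+40]))
s=vision.camera("side");u,v=proj("side",[p[0],p[1],p[2]-91]).astype(int)
c=cv2.resize(s[v-60:v+60,u-80:u+80],(800,600),interpolation=cv2.INTER_CUBIC);print(u,v)
cv2.imwrite("pics/hole1.png",np.clip(255*(c/255.)**.5,0,255).astype(np.uint8)[:,:,::-1])
```

```text
[ 566.89343615 -231.91068424  251.48265554] [[ 1.72854540e-01  9.84617687e-01 -2.54817366e-02]
 [ 9.84947204e-01 -1.72781939e-01  5.04055852e-03]
 [ 5.60239208e-04 -2.59694487e-02 -9.99662580e-01]] [-0.38660548  0.2480519   0.25715716  1.60540623 -0.00493929  1.35797369] 0.4459256266782977
[ 446.15179625 -142.0180147   -12.58350912]
[447.9 286.9] [482.7 227.9]
447 286
```

View pics/hole1.png

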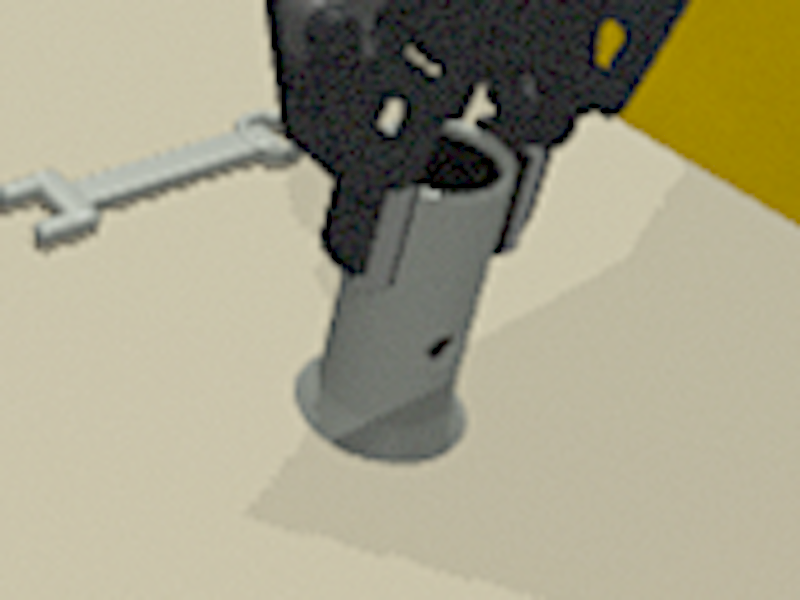

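The picture shows the hole at crop (440,346), which is side px (455,295.2). The turn also let the tool sag 17 mm and tilt 0.026 rad, so I'll work out the hole's yaw and watch that tilt.

Run:
```python
from h import *
from workcell import telemetry
o=telemetry.observe();R=o["tcp_rot"];p=o["position"];print(p,R[:,2],o["qpos"])
print(proj("side",p+R[:,2]*131), "bell centre seen approx", (367+383/5,226+415/5))
for dx in(0,):
  c=p+R[:,2]*91
  for a in np.arange(-2.6,-0.4,.2): print(round(a,2),proj("side",c+19.5*np.array([np.cos(a),np.sin(a),0])))
```

```text
[ 566.84167208 -231.8805573   251.32029203] [-0.02585124  0.00518844 -0.99965234] [-0.38659111  0.24822634  0.25704611  1.60551893 -0.00494127  1.3531474 ]
[440.7 307.7] bell centre seen approx (443.6, 309.0)
-2.6 [444.  295.5]
-2.4 [446.8 296.1]
-2.2 [449.6 296.4]
-2.0 [452.2 296.3]
-1.8 [454.7 295.9]
-1.6 [456.8 295.1]
-1.4 [458.4 294. ]
-1.2 [459.6 292.6]
-1.0 [460.2 291.1]
-0.8 [460.3 289.4]
-0.6 [459.8 287.6]
```

>>> step_arm --pt "0 0 -10 0" --pt "0 0 -10 0" --pt "0 0 0 0" --pt "0 0 0 0"

```text
t: 6.45
position: [567.3, -231.9, 272.3]
tcp_rot: [[0.158, 0.987, -0.027], [0.987, -0.158, 0.006], [0.001, -0.027, -1.0]]
force: [0.4, 0.6, -5.1]
finger_gap: 0.442
```

>>> step_arm --pt "0 0 0 -0.08" --pt "0 0 0 -0.08" --pt "0 0 0 -0.08" --pt "0 0 0 -0.08" --pt "0 0 0 -0.08" --pt "0 0 0 0"

```text
t: 7.05
position: [567.6, -232.0, 272.7]
tcp_rot: [[-0.258, 0.966, -0.025], [0.966, 0.258, 0.005], [0.012, -0.023, -1.0]]
force: [0.4, 1.0, -4.1]
finger_gap: 0.441
```

>>> step_arm --pt "15 2 0 0" --pt "29 3.7 0 0" --pt "29 3.7 0 0" --pt "29 3.7 0 0" --pt "29 3.7 0 0" --pt "29 3.7 0 0" --pt "29 3.7 0 0" --pt "29 3.7 0 0" --pt "29 3.7 0 0" --pt "29 3.7 0 0" --pt "29 3.7 0 0" --pt "29 3.7 0 0" --pt "29 3.7 0 0" --pt "29 3.7 0 0" --pt "29 3.7 0 0" --pt "29 3.7 0 0" --pt "15 2 0 0" --pt "0 0 0 0"

```text
t: 8.85
position: [501.9, 260.8, 278.2]
tcp_rot: [[-0.226, 0.974, -0.023], [0.974, 0.226, 0.009], [0.014, -0.02, -1.0]]
force: [-0.3, -0.2, -4.7]
finger_gap: 0.445
```

>>> step_arm --pt "0 0 0 -0.08" --pt "0 0 0 -0.08" --pt "0 0 0 -0.08" --pt "0 0 0 -0.08" --pt "0 0 0 -0.08" --pt "0 0 0 -0.08" --pt "0 0 0 -0.08" --pt "0 0 0 0"

```text
t: 9.65
position: [498.6, 259.1, 278.9]
tcp_rot: [[-0.716, 0.697, -0.023], [0.697, 0.717, 0.008], [0.022, -0.01, -1.0]]
force: [-0.1, -0.3, -4.2]
finger_gap: 0.448
```

Run:
```python
from h import *
from workcell import telemetry
o=telemetry.observe();R=o["tcp_rot"];print(o["position"],R,o["qpos"],o["force"],o["torque"])
print("grip pt, mouth",o["position"]+R[:,2]*54,o["position"]+R[:,2]*131.5)
```

```text
[498.59136754 259.11499043 278.91672821] [[-0.71646998  0.69723699 -0.02305093]
 [ 0.69726424  0.71676774  0.00815936]
 [ 0.02221117 -0.01022665 -0.99970099]] [0.47256614 0.12203299 0.16539846 1.63097595 0.01775821 1.2441171 ] [-0.09012204 -0.25051163 -4.23718306] [ 0.0390305  -0.01786455  0.0314439 ]
grip pt, mouth [497.34661717 259.55559602 224.93287448] [495.56016987 260.18794664 147.45604737]
```

>>> step_arm --pt "-4 -2 -4 0" --pt "-4 -2 -4 0" --pt "-4 -2 -4 0" --pt "-4 -2 -4 0" --pt "-4 -2 -4 0" --pt "-3 -2 -4 0" --pt "-2 -1 -4 0" --pt "0 0 -4 0" --pt "0 0 -2 0" --pt "0 0 0 0"

```text
t: 10.65
position: [508.8, 228.5, 316.6]
tcp_rot: [[-0.709, 0.705, -0.022], [0.705, 0.71, 0.009], [0.021, -0.009, -1.0]]
force: [0.1, 0.1, -4.7]
finger_gap: 0.444
```

>>> step_arm --pt "0 0 30 0" --pt "0 0 0 0"

```text
t: 10.85
position: [508.1, 229.1, 285.9]
tcp_rot: [[-0.71, 0.704, -0.022], [0.704, 0.71, 0.009], [0.021, -0.009, -1.0]]
force: [-0.4, 0.4, -4.8]
finger_gap: 0.445
```

>>> step_arm --pt "0 0 0 0"

```text
t: 10.95
position: [508.0, 229.3, 286.9]
tcp_rot: [[-0.71, 0.704, -0.021], [0.704, 0.71, 0.009], [0.021, -0.009, -1.0]]
force: [-0.4, 0.5, -4.0]
finger_gap: 0.442
```

>>> step_arm --pt "0 0 0 -0.15" --pt "0 0 0 -0.15" --pt "0 0 0 0"

```text
t: 11.25
position: [508.2, 229.7, 290.0]
tcp_rot: [[-0.89, 0.455, -0.019], [0.455, 0.89, 0.01], [0.022, -0.0, -1.0]]
force: [0.1, -0.3, -4.7]
finger_gap: 0.439
```

>>> step_arm --pt "0 0 0 0.08" --pt "0 0 0 0.08" --pt "0 0 0 0.08" --pt "0 0 0 0.08" --pt "0 0 0 0"

```text
t: 11.75
position: [508.9, 230.3, 295.1]
tcp_rot: [[-0.677, 0.736, -0.014], [0.736, 0.677, 0.012], [0.019, -0.003, -1.0]]
force: [0.2, -0.3, -5.4]
finger_gap: 0.445
```

>>> step_arm --pt "0 0 20 0" --pt "0 0 0 0" --pt "0 0 0 0" --pt "0 0 0 0" --pt "0 0 0 0" --pt "0 0 0 0" --pt "0 0 0 0" --pt "0 0 0 0" --pt "0 0 0 0"

```text
t: 12.65
position: [509.5, 231.0, 280.2]
tcp_rot: [[-0.676, 0.737, -0.009], [0.737, 0.676, 0.014], [0.017, 0.003, -1.0]]
force: [1.0, 0.5, -4.2]
finger_gap: 0.447
```

```bash
cat > look.py <<'E'
from h import *
from workcell import telemetry
import cv2,sys
name=sys.argv[1]
o=telemetry.observe();R=o["tcp_rot"];p=o["position"];print(o["t"],p.round(1),R.round(4).tolist(),o["force"].round(1),o["torque"].round(2),o["qpos"].round(3))
print("mouth",(p+R[:,2]*54+R@[.006,.008,1]*77.5).round(1))
out=[]
for n in("side","top"):
    im=vision.camera(n);u,v=proj(n,[504,232,110]).astype(int)
    w,h=(120,180) if n=="side" else (80,120)
    u0,v0=u-w//2,v-h//2;print(n,u0,v0,400/w)
    out.append(cv2.resize(im[v0:v0+h,u0:u0+w],(400,600),interpolation=cv2.INTER_CUBIC))
cv2.imwrite(f"pics/{name}.png",np.clip(255*(np.hstack(out)/255.)**.5,0,255).astype(np.uint8)[:,:,::-1])
E
python3 look.py above
```

```text
12.65 [509.5 231.  280.2] [[-0.6757, 0.7371, -0.0092], [0.737, 0.6758, 0.0143], [0.0168, 0.0029, -0.9999]] [ 1.   0.5 -4.2] [-0.08 -0.03  0.03] [0.419 0.104 0.148 1.618 0.017 1.248]
mouth [508.4 233.6 148.8]
side 198 107 3.3333333333333335
top 210 200 5.0
```

View pics/above.png

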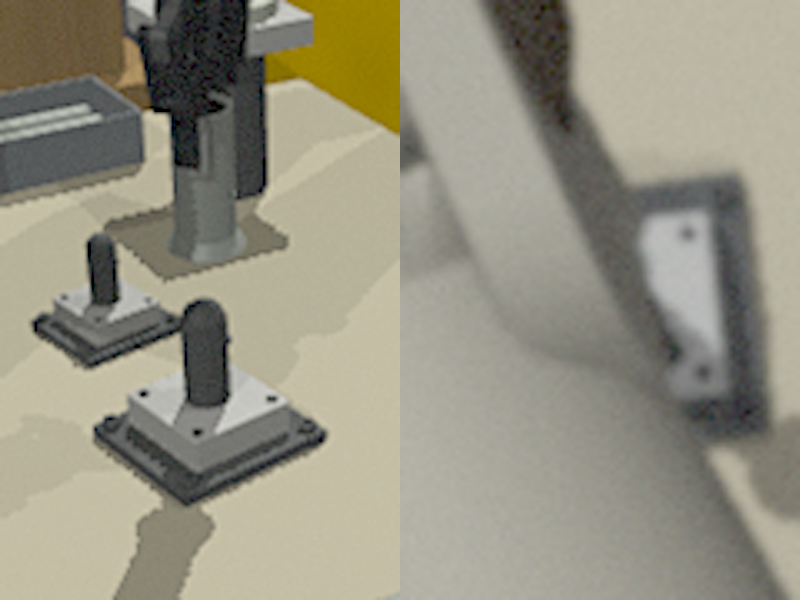

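The side crop shows the sleeve close to vertical above and behind the spigot. The mouth centre is at about (207,245), the dome top at (204,300) and the button nub at (228,340). The top view is blocked by the arm, so I'll compare these points with the projected predictions.

Run:
```python
from h import *
f=lambda P:((proj("side",P)-[198,107])*10/3).round(1)
m=np.array([508.4,233.6,148.8])
print("mouth pred",f(m),"target",f([504.5,232,148.8]))
r=np.array([.8,-.6,0]) # silhouette right
for nm,ax in(("tilted",np.array([.007,-.024,1])),("vert",np.array([0,0,1.]))):
  print(nm,[f(m+ax*z+r*19.5).tolist() for z in(12,50,95)],[f(m+ax*z-r*19.5).tolist() for z in(12,50,95)])
print("spigot axis",[f([504.5,232,z]).tolist() for z in(35,75,110)], "edges at 60",f(np.array([504.5,232,60])+r*15.75),f(np.array([504.5,232,60])-r*15.75))
import cv2
im=cv2.imread("pics/above.png",0)[:,:400]
for y in(130,150,180,210,225,240): print(y,im[y,155:260:3].tolist())
for y in(330,350,370,385): print(y,im[y,165:245:3].tolist())
```

```text
mouth pred [204.7 244. ] target [200.3 246.7]
tilted [[234.7, 228.3], [233.7, 173.0], [232.3, 104.0]] [[173.3, 226.0], [170.7, 170.7], [167.7, 101.3]]
vert [[234.3, 228.3], [232.3, 172.7], [229.3, 103.0]] [[173.0, 225.7], [169.3, 170.0], [164.7, 100.3]]
spigot axis [[208.7, 397.3], [206.0, 346.7], [203.3, 300.3]] edges at 60 [230.3 366.7] [183.7 364.7]
130 [175, 177, 180, 192, 188, 109, 1, 26, 37, 37, 39, 44, 35, 0, 55, 85, 92, 89, 82, 79, 94, 94, 94, 96, 94, 93, 82, 68, 63, 61, 60, 65, 65, 57, 56]
150 [176, 182, 183, 192, 191, 142, 66, 11, 39, 46, 31, 44, 43, 15, 33, 81, 108, 102, 80, 80, 98, 101, 104, 100, 95, 93, 83, 67, 60, 61, 56, 64, 62, 56, 55]
180 [178, 179, 179, 180, 183, 167, 109, 65, 92, 92, 89, 89, 92, 96, 101, 102, 96, 92, 93, 95, 96, 100, 101, 100, 97, 95, 94, 77, 55, 62, 62, 58, 65, 61, 56]
210 [109, 109, 104, 95, 107, 113, 103, 90, 88, 93, 91, 93, 95, 94, 103, 110, 112, 109, 107, 107, 106, 104, 102, 98, 97, 90, 96, 120, 135, 134, 136, 134, 128, 146, 177]
225 [120, 120, 118, 117, 116, 118, 109, 91, 84, 92, 91, 95, 91, 97, 105, 111, 111, 109, 108, 108, 104, 107, 103, 100, 97, 92, 95, 108, 115, 115, 118, 117, 115, 115, 114]
240 [116, 116, 118, 117, 114, 105, 92, 89, 93, 94, 91, 92, 91, 97, 108, 108, 105, 105, 105, 102, 101, 103, 106, 107, 112, 111, 114, 129, 140, 140, 133, 118, 114, 115, 116]
330 [77, 57, 42, 31, 33, 53, 63, 66, 71, 70, 64, 64, 67, 65, 61, 61, 63, 63, 55, 45, 76, 145, 183, 179, 175, 177, 177]
350 [176, 175, 176, 178, 176, 153, 86, 27, 70, 70, 66, 72, 72, 60, 69, 62, 60, 62, 59, 40, 50, 141, 187, 181, 177, 176, 176]
370 [188, 189, 189, 189, 197, 197, 133, 35, 57, 70, 71, 67, 67, 64, 68, 67, 62, 61, 61, 46, 46, 113, 168, 187, 186, 182, 180]
385 [196, 195, 194, 194, 197, 195, 155, 80, 38, 67, 61, 67, 62, 66, 55, 57, 57, 61, 69, 55, 47, 95, 155, 185, 183, 184, 191]
```

>>> step_arm --pt "1.3 -2.2 6 0" --pt "1.3 -2.2 8 0" --pt "0 0 8 0" --pt "0 0 7 0" --pt "0 0 3 0" --pt "0 0 0 0" --pt "0 0 0 0"

```text
t: 13.45
position: [503.1, 230.1, 244.0]
tcp_rot: [[-0.676, 0.737, -0.011], [0.737, 0.676, 0.013], [0.017, 0.001, -1.0]]
force: [0.5, -0.3, -5.0]
finger_gap: 0.444
```

```bash
python3 look.py above2
```

```text
13.45 [503.1 230.1 244. ] [[-0.6757, 0.7371, -0.0111], [0.7369, 0.6758, 0.0135], [0.0174, 0.0009, -0.9998]] [ 0.5 -0.3 -5. ] [-0.01  0.02  0.08] [0.422 0.084 0.057 1.548 0.017 1.251]
mouth [501.8 232.6 112.5]
side 198 107 3.3333333333333335
top 210 200 5.0
```

View pics/above2.png

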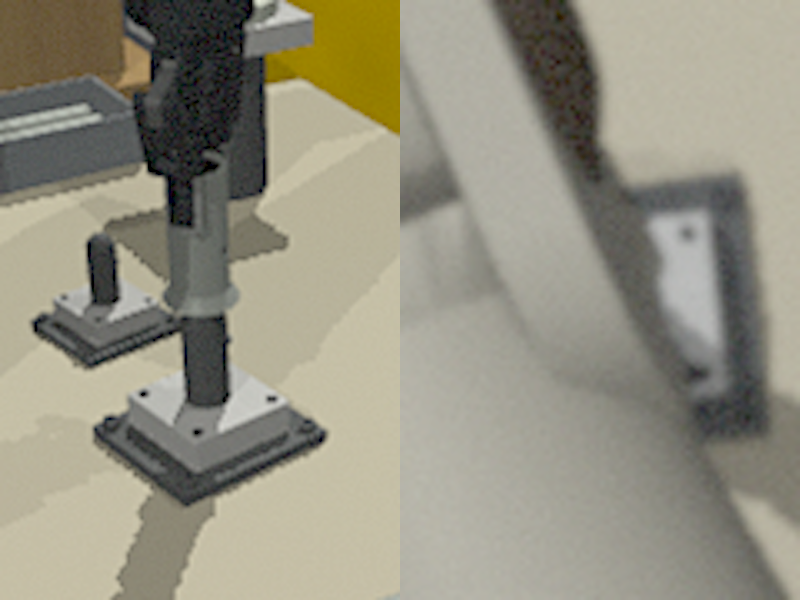

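The mouth's bell spans crop x 162–239, centred at about 200.5. The spigot axis projects to about 203 at that height, so the sleeve is roughly 1.5–2 mm too far left. That is well inside the bell's capture range, so I'll correct it and start down slowly.

>>> step_arm --pt "-0.9 0.6 2 0" --pt "-0.9 0.6 3 0" --pt "0 0 3 0" --pt "0 0 3 0" --pt "0 0 3 0" --pt "0 0 2 0" --pt "0 0 0 0"

```text
t: 14.25
position: [505.6, 229.9, 227.2]
tcp_rot: [[-0.676, 0.737, -0.01], [0.737, 0.676, 0.014], [0.017, 0.002, -1.0]]
force: [-1.0, -0.0, -5.4]
finger_gap: 0.442
```

>>> step_arm --pt "0 0 2.5 0" --pt "0 0 2.5 0" --pt "0 0 2.5 0" --pt "0 0 2.5 0" --pt "0 0 0 0"

```text
t: 14.75
position: [505.4, 230.3, 216.5]
tcp_rot: [[-0.676, 0.737, -0.01], [0.737, 0.676, 0.015], [0.018, 0.003, -1.0]]
force: [-0.5, 1.1, -4.9]
finger_gap: 0.447
```

>>> step_arm --pt "0 0 2 0" --pt "0 0 2 0" --pt "0 0 2 0" --pt "0 0 2 0" --pt "0 0 0 0"

```text
t: 15.25
position: [505.3, 230.7, 208.0]
tcp_rot: [[-0.676, 0.737, -0.01], [0.737, 0.676, 0.015], [0.018, 0.003, -1.0]]
force: [-0.8, 1.3, -4.7]
finger_gap: 0.447
```

>>> step_arm --pt "0 0 1.5 0" --pt "0 0 1.5 0" --pt "0 0 1.5 0"

```text
t: 15.55
position: [505.3, 230.8, 203.5]
tcp_rot: [[-0.676, 0.737, -0.009], [0.737, 0.676, 0.016], [0.018, 0.004, -1.0]]
force: [-1.5, 0.6, -4.1]
finger_gap: 0.443
```

>>> step_arm --pt "0 0 1.5 0" --pt "0 0 1.5 0" --pt "0 0 1.5 0"

```text
t: 15.85
position: [505.6, 231.2, 199.9]
tcp_rot: [[-0.676, 0.737, -0.008], [0.737, 0.676, 0.017], [0.018, 0.006, -1.0]]
force: [-2.3, -0.1, 4.9]
finger_gap: 0.442
```

>>> step_arm --pt "0 0 1.5 0" --pt "0 0 1.5 0"

```text
t: 16.05
position: [505.5, 231.1, 198.7]
tcp_rot: [[-0.676, 0.737, -0.006], [0.737, 0.676, 0.017], [0.017, 0.007, -1.0]]
force: [-3.2, -0.1, 6.8]
finger_gap: 0.443
```

>>> step_arm --pt "0 0 1.5 0" --pt "0 0 1.5 0"

```text
t: 16.25
position: [505.3, 231.0, 197.7]
tcp_rot: [[-0.676, 0.737, -0.005], [0.737, 0.676, 0.018], [0.016, 0.009, -1.0]]
force: [-4.4, -0.8, 7.8]
finger_gap: 0.441
```

>>> step_arm --pt "0 0 1.5 0" --pt "0 0 1.5 0"

```text
t: 16.45
position: [505.1, 231.0, 197.1]
tcp_rot: [[-0.676, 0.737, -0.003], [0.737, 0.676, 0.019], [0.015, 0.011, -1.0]]
force: [-3.6, -0.8, 7.9]
finger_gap: 0.447
```

>>> step_arm --pt "0 0 3 0" --pt "0 0 3 0"

```text
t: 16.65
position: [504.9, 230.9, 193.5]
tcp_rot: [[-0.676, 0.737, -0.001], [0.737, 0.676, 0.019], [0.015, 0.013, -1.0]]
force: [-4.5, -0.2, 6.8]
finger_gap: 0.444
```

>>> step_arm --pt "0 0 3 0" --pt "0 0 3 0"

```text
t: 16.85
position: [504.7, 231.0, 189.7]
tcp_rot: [[-0.676, 0.737, 0.001], [0.737, 0.676, 0.02], [0.014, 0.014, -1.0]]
force: [-5.0, -0.7, 8.5]
finger_gap: 0.443
```

>>> step_arm --pt "0.3 -0.3 3 0" --pt "0.3 -0.3 3 0"

```text
t: 17.05
position: [504.1, 231.1, 186.1]
tcp_rot: [[-0.676, 0.737, 0.004], [0.737, 0.676, 0.021], [0.013, 0.017, -1.0]]
force: [-3.6, -0.4, 8.9]
finger_gap: 0.442
```

>>> step_arm --pt "0 0 3 0" --pt "0 0 3 0"

```text
t: 17.25
position: [504.0, 231.1, 183.2]
tcp_rot: [[-0.676, 0.737, 0.007], [0.737, 0.676, 0.022], [0.012, 0.02, -1.0]]
force: [-6.4, -1.2, 14.2]
finger_gap: 0.446
```

>>> step_arm --pt "0 0 2.5 0" --pt "0 0 2.5 0"

```text
t: 17.45
position: [504.0, 231.2, 181.6]
tcp_rot: [[-0.676, 0.737, 0.01], [0.737, 0.676, 0.023], [0.011, 0.023, -1.0]]
force: [-5.1, -0.1, 11.8]
finger_gap: 0.443
```

>>> step_arm --pt "0 0 0 0" --pt "0 0 0 0"

```text
t: 17.65
position: [503.8, 231.2, 181.6]
tcp_rot: [[-0.676, 0.737, 0.01], [0.737, 0.676, 0.023], [0.011, 0.023, -1.0]]
force: [0.2, 1.6, -1.2]
finger_gap: 0.447
```

```bash
python3 -c "
from workcell import telemetry
o=telemetry.observe()
for k in o: print(k,o[k].round(4).tolist() if hasattr(o[k],'round') and k not in('t','finger_gap') else o[k])"
```

```text
t 17.65
qpos [0.4236, 0.0697, -0.0784, 1.4041, 0.0174, 1.2522]
joint_vel [-0.0009, -0.0033, 0.0003, -0.0016, 0.0008, 0.0002]
joint_torque [-0.7855, -52.6471, 47.8378, -0.2454, -0.3095, -0.0576]
position [503.8142, 231.2192, 181.6132]
tcp_rot [[-0.6761, 0.7368, 0.0098], [0.7368, 0.6757, 0.0235], [0.0107, 0.0231, -0.9997]]
force [0.25, 1.6188, -1.2373]
torque [0.1656, 0.2746, -0.0158]
finger_gap 0.4465281669620887
```

>>> step_arm --pt "0 1 0 0" --pt "0 1 0 0" --pt "0 1 0 0"

```text
t: 17.95
position: [504.5, 231.8, 181.5]
tcp_rot: [[-0.676, 0.737, 0.006], [0.737, 0.675, 0.019], [0.01, 0.017, -1.0]]
force: [-4.7, -2.5, 2.2]
finger_gap: 0.439
```

>>> step_arm --pt "0 1.5 2 0" --pt "0 1.5 2 0" --pt "0 1.5 2 0"

```text
t: 18.25
position: [505.3, 232.5, 177.7]
tcp_rot: [[-0.675, 0.738, 0.001], [0.738, 0.675, 0.014], [0.01, 0.01, -1.0]]
force: [-9.7, -4.3, 12.3]
finger_gap: 0.442
```

>>> step_arm --pt "0.3 1.2 2 0" --pt "0.3 1.2 2.5 0" --pt "0.3 1 2.5 0"

```text
t: 18.55
position: [505.4, 233.2, 172.9]
tcp_rot: [[-0.674, 0.739, -0.002], [0.739, 0.674, 0.008], [0.007, 0.004, -1.0]]
force: [-5.1, -4.8, 8.7]
finger_gap: 0.445
```

>>> step_arm --pt "0.5 0.7 3 0" --pt "0.5 0.7 3 0"

```text
t: 18.75
position: [505.4, 233.5, 168.4]
tcp_rot: [[-0.673, 0.739, -0.002], [0.739, 0.673, 0.005], [0.005, 0.002, -1.0]]
force: [-4.2, -4.4, 7.5]
finger_gap: 0.443
```

>>> step_arm --pt "0 0 2 0" --pt "0 0 2 0"

```text
t: 18.95
position: [505.4, 233.4, 166.3]
tcp_rot: [[-0.673, 0.739, -0.001], [0.739, 0.673, 0.005], [0.005, 0.003, -1.0]]
force: [-7.1, 0.1, 16.9]
finger_gap: 0.445
```

>>> step_arm --pt "0 0 2 0" --pt "0 0 2 0"

```text
t: 19.15
position: [505.3, 233.4, 166.2]
tcp_rot: [[-0.673, 0.739, 0.001], [0.739, 0.673, 0.006], [0.004, 0.005, -1.0]]
force: [-7.8, -1.9, 17.0]
finger_gap: 0.446
```

>>> step_arm --pt "0 0 0.5 0"

```text
t: 19.25
position: [505.0, 233.3, 166.4]
tcp_rot: [[-0.673, 0.739, 0.001], [0.739, 0.673, 0.006], [0.004, 0.005, -1.0]]
force: [-2.3, 1.2, -1.3]
finger_gap: 0.444
```

```bash
sed -i 's/110\]).astype/90]).astype/; s/(120,180) if/(80,120) if/' look.py; python3 look.py seated; python3 -c "
import cv2;cv2.imwrite('pics/seated_s.png',cv2.imread('pics/seated.png')[:,:400])"
```

```text
19.25 [505.  233.3 166.4] [[-0.6732, 0.7394, 0.001], [0.7394, 0.6732, 0.0062], [0.0039, 0.0049, -1.0]] [-2.3  1.2 -1.3] [-0.14  0.84 -0.02] [ 0.431  0.091 -0.085  1.391  0.005  1.263]
mouth [505.3 234.9  34.9]
side 219 145 5.0
top 212 201 5.0
```

View pics/seated_s.png

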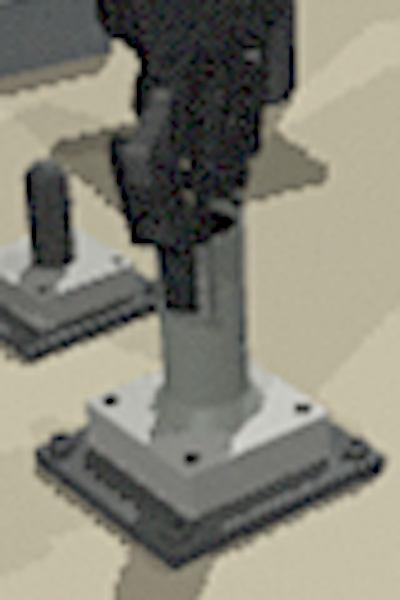

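The side crop shows the bell resting on the block at about (205,400), with the button covered. It has hit a hard stop at TCP z 166.3, against an expected 166.6. I estimate the hole at a yaw of about −1.0 and the button at about 0, so I'll turn it gently in the world + direction (tool −).

>>> step_arm --pt "0 0 0.3 -0.03" --pt "0 0 0.3 -0.03" --pt "0 0 0.3 -0.03" --pt "0 0 0.3 -0.03"

```text
t: 19.75
position: [505.3, 233.3, 166.2]
tcp_rot: [[-0.76, 0.65, 0.001], [0.65, 0.76, 0.006], [0.003, 0.006, -1.0]]
force: [-4.2, -0.6, 5.2]
finger_gap: 0.443
```

```bash
cat > st.py <<'E'
from workcell import telemetry
import numpy as np
o=telemetry.observe();R=o["tcp_rot"]
print(o["t"],o["position"].round(1),"yaw",round(float(np.arctan2(R[1,1],R[0,1])),4),"tilt",R[:2,2].round(4),o["force"].round(1),o["torque"].round(3),round(o["finger_gap"],3),"q6",o["qpos"][5].round(3))
E
python3 st.py
```

```text
19.75 [505.3 233.3 166.2] yaw 0.8629 tilt [0.0015 0.0064] [-4.2 -0.6  5.2] [-0.282  1.193 -0.224] 0.443 q6 1.139
```

>>> step_arm --pt "0 0 0.3 -0.03" --pt "0 0 0.3 -0.03" --pt "0 0 0.3 -0.03" --pt "0 0 0.3 -0.03" --pt "0 0 0.3 -0.03" --pt "0 0 0.3 -0.03" --pt "0 0 0.3 -0.03" --pt "0 0 0.3 -0.03"

```text
t: 20.55
position: [505.7, 233.5, 166.2]
tcp_rot: [[-0.898, 0.441, 0.003], [0.441, 0.898, 0.007], [0.001, 0.008, -1.0]]
force: [-3.8, 0.5, 5.1]
finger_gap: 0.442
```

```bash
python3 st.py
```

```text
20.55 [505.7 233.5 166.2] yaw 1.1146 tilt [0.0026 0.0072] [-3.8  0.5  5.1] [-0.3    1.119 -0.321] 0.442 q6 0.887
```

>>> step_arm --pt "0 0 0.3 -0.03" --pt "0 0 0.3 -0.03" --pt "0 0 0.3 -0.03" --pt "0 0 0.3 -0.03"

```text
t: 20.95
position: [505.9, 233.6, 166.2]
tcp_rot: [[-0.946, 0.324, 0.003], [0.324, 0.946, 0.008], [-0.001, 0.008, -1.0]]
force: [-3.8, 0.3, 5.5]
finger_gap: 0.445
```

```bash
python3 st.py
```

```text
20.95 [505.9 233.6 166.2] yaw 1.2406 tilt [0.0031 0.0076] [-3.8  0.3  5.5] [-0.34   1.182 -0.307] 0.445 q6 0.761
```

>>> step_arm --pt "0 0 0.3 -0.03" --pt "0 0 0.3 -0.03" --pt "0 0 0.3 -0.03"

```text
t: 21.25
position: [506.0, 233.8, 166.2]
tcp_rot: [[-0.972, 0.233, 0.004], [0.233, 0.972, 0.008], [-0.002, 0.008, -1.0]]
force: [-4.1, 0.3, 6.4]
finger_gap: 0.444
```

```bash
python3 st.py
```

```text
21.25 [506.  233.8 166.2] yaw 1.3352 tilt [0.0036 0.0078] [-4.1  0.3  6.4] [-0.352  1.078 -0.308] 0.444 q6 0.666
```

>>> step_arm --pt "0 0 0.3 -0.03" --pt "0 0 0.3 -0.03" --pt "0 0 0.3 -0.03"

```text
t: 21.55
position: [506.1, 233.9, 166.3]
tcp_rot: [[-0.99, 0.14, 0.004], [0.14, 0.99, 0.008], [-0.003, 0.009, -1.0]]
force: [-4.1, 0.3, 4.9]
finger_gap: 0.443
```

```bash
python3 st.py
```

```text
21.55 [506.1 233.9 166.3] yaw 1.43 tilt [0.0041 0.0081] [-4.1  0.3  4.9] [-0.321  1.186 -0.219] 0.443 q6 0.572
```

Each chunk turns freely at a steady 0.2–0.3 N m. I'll continue in smaller bites.

>>> step_arm --pt "0 0 0.3 -0.03" --pt "0 0 0.3 -0.03"

```text
t: 21.75
position: [506.1, 234.0, 166.2]
tcp_rot: [[-0.997, 0.077, 0.004], [0.077, 0.997, 0.008], [-0.003, 0.008, -1.0]]
force: [-4.2, -0.3, 5.5]
finger_gap: 0.442
```

```bash
python3 st.py
```

```text
21.75 [506.1 234.  166.2] yaw 1.4936 tilt [0.0041 0.0081] [-4.2 -0.3  5.5] [-0.337  1.03  -0.122] 0.442 q6 0.508
```

>>> step_arm --pt "0 0 0.3 -0.03" --pt "0 0 0.3 -0.03"

```text
t: 21.95
position: [505.8, 234.0, 166.2]
tcp_rot: [[-1.0, 0.014, 0.004], [0.014, 1.0, 0.008], [-0.003, 0.008, -1.0]]
force: [-4.6, -0.3, 5.9]
finger_gap: 0.443
```

```bash
python3 st.py
```

```text
21.95 [505.8 234.  166.2] yaw 1.5572 tilt [0.0036 0.0078] [-4.6 -0.3  5.9] [-0.389  1.181 -0.189] 0.443 q6 0.445
```

>>> step_arm --pt "0 0 0.3 -0.03" --pt "0 0 0.3 -0.03"

```text
t: 22.15
position: [505.8, 234.0, 166.2]
tcp_rot: [[-0.999, -0.05, 0.004], [-0.05, 0.999, 0.008], [-0.004, 0.008, -1.0]]
force: [-4.0, 0.4, 5.1]
finger_gap: 0.449
```

```bash
python3 st.py
```

```text
22.15 [505.8 234.  166.2] yaw 1.6206 tilt [0.0038 0.0079] [-4.   0.4  5.1] [-0.204  0.983 -0.143] 0.449 q6 0.381
```

>>> step_arm --pt "0 0 0.3 -0.03" --pt "0 0 0.3 -0.03"

```text
t: 22.35
position: [505.8, 234.1, 166.2]
tcp_rot: [[-0.994, -0.113, 0.004], [-0.113, 0.994, 0.008], [-0.005, 0.008, -1.0]]
force: [-3.9, 1.0, 4.9]
finger_gap: 0.441
```

```bash
python3 st.py
```

```text
22.35 [505.8 234.1 166.2] yaw 1.684 tilt [0.0041 0.0081] [-3.9  1.   4.9] [-0.258  1.04  -0.185] 0.441 q6 0.318
```

>>> step_arm --pt "0 0 0.3 -0.03"

```text
t: 22.45
position: [505.9, 234.1, 166.3]
tcp_rot: [[-0.99, -0.144, 0.004], [-0.144, 0.99, 0.008], [-0.005, 0.008, -1.0]]
force: [-4.9, 0.1, 5.5]
finger_gap: 0.446
```

```bash
python3 st.py
```

```text
22.45 [505.9 234.1 166.3] yaw 1.7156 tilt [0.0043 0.0082] [-4.9  0.1  5.5] [-0.212  1.075 -0.175] 0.446 q6 0.287
```

>>> step_arm --pt "0 0 0.3 -0.03"

```text
t: 22.55
position: [505.9, 234.2, 166.2]
tcp_rot: [[-0.984, -0.176, 0.004], [-0.176, 0.984, 0.008], [-0.006, 0.007, -1.0]]
force: [-4.6, 0.8, 6.0]
finger_gap: 0.444
```

```bash
python3 st.py
```

```text
22.55 [505.9 234.2 166.2] yaw 1.7473 tilt [0.0044 0.0083] [-4.6  0.8  6. ] [-0.298  1.119 -0.236] 0.444 q6 0.255
```

>>> step_arm --pt "0 0 0.3 -0.03" --pt "0 0 0.3 -0.03"

```text
t: 22.75
position: [505.9, 234.2, 166.2]
tcp_rot: [[-0.971, -0.238, 0.005], [-0.237, 0.971, 0.008], [-0.007, 0.007, -1.0]]
force: [-4.8, 1.0, 5.3]
finger_gap: 0.445
```

```bash
python3 st.py
```

```text
22.75 [505.9 234.2 166.2] yaw 1.8106 tilt [0.0047 0.0084] [-4.8  1.   5.3] [-0.319  1.053 -0.206] 0.445 q6 0.192
```

>>> step_arm --pt "0 0 0.3 -0.03" --pt "0 0 0.3 -0.03"

```text
t: 22.95
position: [506.0, 234.4, 166.3]
tcp_rot: [[-0.954, -0.298, 0.005], [-0.298, 0.954, 0.009], [-0.007, 0.007, -1.0]]
force: [-2.5, 1.6, 3.7]
finger_gap: 0.443
```

```bash
python3 st.py
```

```text
22.95 [506.  234.4 166.3] yaw 1.8737 tilt [0.005  0.0089] [-2.5  1.6  3.7] [ 0.078  0.659 -0.378] 0.443 q6 0.129
```

>>> step_arm --pt "0 0 0.3 -0.03" --pt "0 0 0.3 -0.03"

```text
t: 23.15
position: [506.2, 234.7, 166.1]
tcp_rot: [[-0.934, -0.357, 0.006], [-0.357, 0.934, 0.009], [-0.009, 0.007, -1.0]]
force: [-4.2, 0.3, 4.4]
finger_gap: 0.446
```

```bash
python3 st.py
```

```text
23.15 [506.2 234.7 166.1] yaw 1.936 tilt [0.0055 0.0094] [-4.2  0.3  4.4] [-0.115  0.757 -0.724] 0.446 q6 0.067
```

The torque jumped from 0.2 to 0.38 and then 0.72 N m, which looks like the button is out and blocking. I'll stop, relax and look.

>>> step_arm --pt "0 0 0 0" --pt "0 0 0 0"

```text
t: 23.35
position: [506.1, 234.7, 166.1]
tcp_rot: [[-0.934, -0.357, 0.005], [-0.357, 0.934, 0.009], [-0.008, 0.007, -1.0]]
force: [-3.3, 1.4, 3.4]
finger_gap: 0.449
```

```bash
python3 st.py; python3 look.py lock >/dev/null
python3 - <<'E'
from h import *
f=lambda P:((proj("side",P)-[219,145])*5).round(1)
for a in(-.2,0,.2,.4):
  print(a,f([504.5+19.5*np.cos(a),232+19.5*np.sin(a),75]),f([504.5+20.7*np.cos(a),232+20.7*np.sin(a),75]))
import cv2
im=cv2.imread("pics/lock.png")[:,:400]; a=cv2.resize(im[200:450,100:350],(600,600),interpolation=cv2.INTER_CUBIC); cv2.imwrite("pics/lock_s.png",a)
E
```

```text
23.35 [506.1 234.7 166.1] yaw 1.9356 tilt [0.0053 0.0092] [-3.3  1.4  3.4] [-0.229  0.855 -0.544] 0.449 q6 0.067
-0.2 [246. 322.] [248.5 321.5]
0 [242.5 318. ] [244.5 317. ]
0.2 [237.5 314.5] [239.5 313.5]
0.4 [231.  311.5] [232.5 310.5]
```

View pics/lock_s.png

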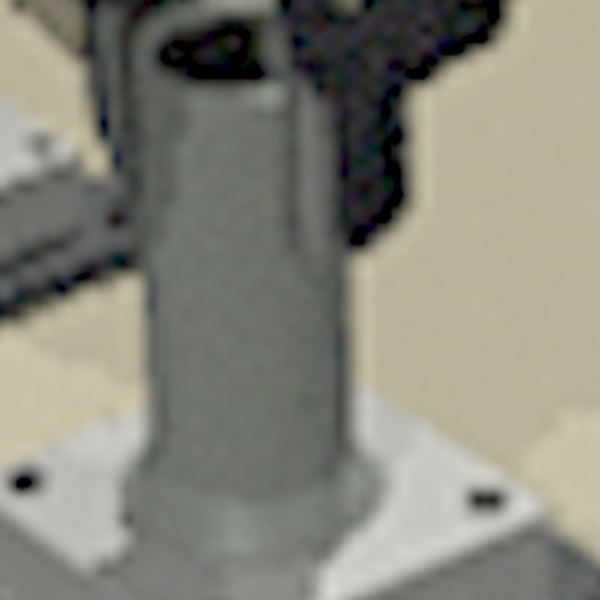

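The button's 1.2 mm of projection is too small to see in this view. I'll check mechanically instead: unload, then back off a little.

>>> step_arm --pt "0 0 0 0.02" --pt "0 0 0 0"

```text
t: 23.65
position: [505.9, 234.6, 166.1]
tcp_rot: [[-0.942, -0.336, 0.005], [-0.336, 0.942, 0.009], [-0.007, 0.007, -1.0]]
force: [-3.0, 0.3, 3.3]
finger_gap: 0.445
```

```bash
python3 st.py
```

```text
23.65 [505.9 234.6 166.1] yaw 1.9138 tilt [0.0046 0.009 ] [-3.   0.3  3.3] [-0.15   0.711 -0.22 ] 0.445 q6 0.089
```

>>> step_arm --pt "0 0 0 0.02" --pt "0 0 0 0"

```text
t: 23.85
position: [505.8, 234.6, 166.0]
tcp_rot: [[-0.949, -0.316, 0.004], [-0.316, 0.949, 0.009], [-0.007, 0.007, -1.0]]
force: [-3.8, 0.7, 2.6]
finger_gap: 0.443
```

```bash
python3 st.py
```

```text
23.85 [505.8 234.6 166. ] yaw 1.892 tilt [0.0045 0.009 ] [-3.8  0.7  2.6] [-0.132  0.732 -0.111] 0.443 q6 0.111
```

>>> step_arm --pt "0 0 -1.5 0" --pt "0 0 -1.5 0" --pt "0 0 -1.5 0"

```text
t: 24.15
position: [505.9, 234.6, 166.4]
tcp_rot: [[-0.949, -0.315, 0.002], [-0.315, 0.949, 0.008], [-0.004, 0.007, -1.0]]
force: [3.3, 4.5, -16.4]
finger_gap: 0.442
```

```bash
python3 st.py
```

```text
24.15 [505.9 234.6 166.4] yaw 1.8918 tilt [0.0015 0.0076] [  3.3   4.5 -16.4] [ 0.593 -0.842 -0.137] 0.442 q6 0.111
```

>>> step_arm --pt "0 0 1.5 0" --pt "0 0 1.5 0" --pt "0 0 0 0"

```text
t: 24.45
position: [506.0, 234.6, 166.3]
tcp_rot: [[-0.949, -0.315, 0.003], [-0.315, 0.949, 0.008], [-0.006, 0.007, -1.0]]
force: [0.3, 2.7, -12.1]
finger_gap: 0.44
```

```bash
python3 st.py
```

```text
24.45 [506.  234.6 166.3] yaw 1.8917 tilt [0.0032 0.0082] [  0.3   2.7 -12.1] [ 0.272 -0.097 -0.234] 0.44 q6 0.111
```

>>> step_arm --pt "0 0 2 0" --pt "0 0 2 0"

```text
t: 24.65
position: [506.0, 234.6, 165.9]
tcp_rot: [[-0.949, -0.316, 0.006], [-0.315, 0.949, 0.01], [-0.009, 0.007, -1.0]]
force: [-8.1, -0.8, 13.2]
finger_gap: 0.443
```

>>> step_arm --pt "0 0 1.5 0" --pt "0 0 1.5 0"

```text
t: 24.85
position: [505.8, 234.5, 166.0]
tcp_rot: [[-0.949, -0.316, 0.008], [-0.315, 0.949, 0.01], [-0.011, 0.007, -1.0]]
force: [-4.5, -0.3, 6.0]
finger_gap: 0.444
```

```bash
python3 st.py
```

```text
24.85 [505.8 234.5 166. ] yaw 1.8919 tilt [0.0078 0.0105] [-4.5 -0.3  6. ] [-0.276  1.117 -0.221] 0.444 q6 0.111
```

>>> step_arm --pt "0 0 0 0.02" --pt "0 0 0 0.02" --pt "0 0 0 0.02"

```text
t: 25.15
position: [505.7, 234.4, 166.5]
tcp_rot: [[-0.967, -0.255, 0.008], [-0.255, 0.967, 0.011], [-0.011, 0.008, -1.0]]
force: [-1.5, 0.1, -3.2]
finger_gap: 0.438
```

```bash
python3 st.py
```

```text
25.15 [505.7 234.4 166.5] yaw 1.8285 tilt [0.0081 0.0105] [-1.5  0.1 -3.2] [0.15  0.254 0.025] 0.438 q6 0.174
```

>>> step_arm --pt "0 0 0 0.02" --pt "0 0 0 0.02"

```text
t: 25.35
position: [506.0, 234.5, 166.4]
tcp_rot: [[-0.977, -0.212, 0.009], [-0.212, 0.977, 0.011], [-0.011, 0.009, -1.0]]
force: [-2.0, 0.8, -2.6]
finger_gap: 0.445
```

```bash
python3 st.py
```

```text
25.35 [506.  234.5 166.4] yaw 1.7849 tilt [0.0086 0.0107] [-2.   0.8 -2.6] [0.22  0.204 0.046] 0.445 q6 0.218
```

Turning back shows almost no torque (0.03–0.05 N m, against 0.2–0.3 with the button pressed), and the forward turn and the lift were both blocked. The button is out in the hole. I'll seat the sleeve once more lightly, release, and lift away.

>>> step_arm --pt "0 0 1.5 -0.02" --pt "0 0 1.5 0" --pt "0 0 0 0"

```text
t: 25.65
position: [506.0, 234.6, 166.2]
tcp_rot: [[-0.972, -0.233, 0.011], [-0.233, 0.972, 0.012], [-0.013, 0.009, -1.0]]
force: [-3.4, 0.2, -3.7]
finger_gap: 0.445
```

>>> step_arm --pt "0 0 0 0" --pt "0 0 0 0" --pt "0 0 0 0" --pt "0 0 0 0" --pt "0 0 0 0" --pt "0 0 0 0" --claw 1

```text
t: 26.25
position: [507.5, 234.6, 167.1]
tcp_rot: [[-0.972, -0.234, 0.014], [-0.234, 0.972, 0.012], [-0.017, 0.008, -1.0]]
force: [0.2, -0.8, 0.0]
finger_gap: 0.999
```

>>> step_arm --pt "0 0 -3 0" --pt "0 0 -6 0" --pt "0 0 -10 0" --pt "0 0 -10 0" --pt "0 0 -15 0" --pt "0 0 -20 0" --pt "0 0 -25 0" --pt "0 0 -20 0" --pt "0 0 -10 0" --pt "0 0 0 0"

```text
t: 27.25
position: [505.5, 233.0, 297.2]
tcp_rot: [[-0.972, -0.234, 0.018], [-0.234, 0.972, 0.014], [-0.021, 0.009, -1.0]]
force: [0.4, -0.2, 0.3]
finger_gap: 1.001
```

>>> step_arm --pt "0 -20 0 0" --pt "0 -30 0 0" --pt "0 -30 0 0" --pt "0 -30 0 0" --pt "0 -30 0 0" --pt "0 -30 0 0" --pt "0 -30 0 0" --pt "0 -30 0 0" --pt "0 -20 0 0" --pt "0 0 0 0"

```text
t: 28.25
position: [564.8, -18.6, 285.7]
tcp_rot: [[-0.972, -0.237, 0.008], [-0.237, 0.971, 0.013], [-0.011, 0.011, -1.0]]
force: [-0.7, -0.4, -0.0]
finger_gap: 1.001
```

```bash
python3 look.py final
python3 - <<'E'
from h import *
for a in(0,.1,.3): print(a,((proj("top",[504.5+20*np.cos(a),232+20*np.sin(a),75])-[212,201])*5+[400,0]).round(1))
print("axis z130",((proj("side",[504.5,232,130])-[219,145])*5).round(1),((proj("top",[504.5,232,130])-[212,201])*5+[400,0]).round(1))
E
```

```text
28.25 [564.8 -18.6 285.7] [[-0.9715, -0.2369, 0.0084], [-0.2368, 0.9715, 0.0131], [-0.0112, 0.0107, -0.9999]] [-0.7 -0.4 -0. ] [-0.05  0.06  0.06] [-0.038  0.11   0.166  1.618  0.013 -0.277]
mouth [565.3 -16.4 154.2]
side 219 145 5.0
top 212 201 5.0
0 [606.5 254.5]
0.1 [602. 255.]
0.3 [592.5 256.5]
axis z130 [197.5 219.5] [586.  290.5]
```

View pics/final.png

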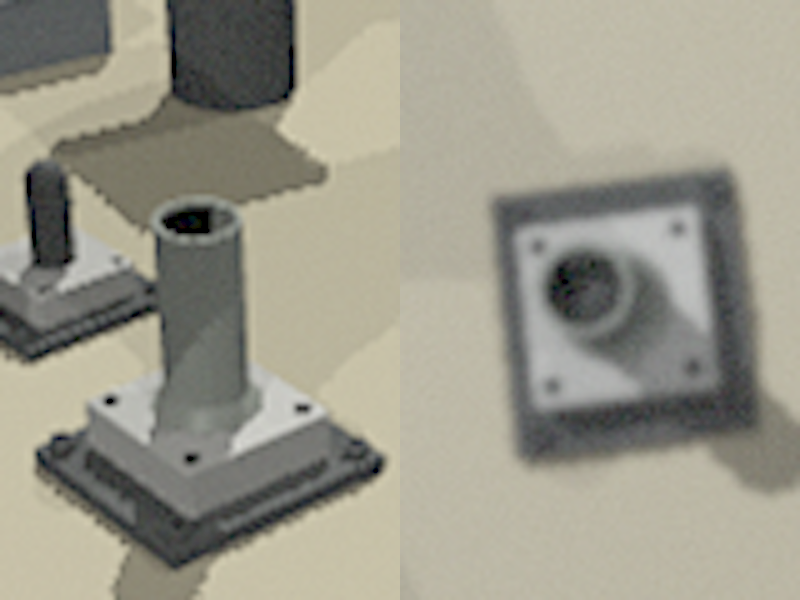

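The sleeve stands upright and seated on the block. Its rim is at side crop (197,220), with the predicted axis at (197.5,219.5), and the gripper is clear of it. Handing in.

```bash
python3 -c "
from workcell import workorder
print(workorder.job_done())"
```

```text
the job is handed in; nothing more can be done
None
```

I slid the sleeve bell-down over the larger fixture's spigot onto the block and turned it until the button snapped out. I then let go and handed the job in at about 28 s.

**Seating:** It came to a hard stop within 0.5 mm of the expected height. The largest downward push I read was about 21 N on the fixture.

**Lock:**
- While turning with the button pressed, the torque was about 0.1–0.3 N m. It then rose sharply to 0.72 N m, and I stopped and backed off.
- Turning back about 0.1 rad met almost no torque (0.03–0.05 N m), as expected with the button out and the sleeve in the hole's free play.
- An upward pull of about 12 N net moved the sleeve only 0.4 mm. I then pressed it back onto the block.

**Final check:** The last picture shows the sleeve upright on the block and the gripper clear of it.

**Not confirmed:**
- The button is too small to see in the pictures, so the lock rests on the torque and pull checks. It snapped about 0.1–0.15 rad past my camera estimate.
- Forces were read only at the end of each move call, so brief peaks in between are not recorded.
- The arm kept well clear of the fitting, pipe and spanner, but I did not re-check them in a final picture.
- The tool tilted up to about 0.025 rad on the way down. I corrected that with small sideways moves before seating.

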